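# File a crimp sample plate in the lever arch file

## Robot

A 7-joint arm with a two-finger parallel gripper is mounted at the origin on the work surface. World frame = base frame: x ahead of the robot, y to its left, z up, the work surface at z = 0. Lengths are in mm, angles in rad, forces in N, time in s.
With the tool pointing down it reaches from about 350 to 900 mm from the base axis. Payload 7.2 kg.
Tool frame: the origin (TCP) lies between the finger pads; the fingertips stand 17 mm ahead of it and the grasp point (between the pads) lies 2 mm behind it; z points along the fingers, y is the direction in which the jaws open and shut (so a half turn about z gives the same grasp; the last joint's range is limited). The gripper opens to 88 mm and grips with 3 to 60 N. Pads are 20 mm wide; open, the fingers measure 115 mm over their backs; the gripper's body (75 mm by 178 mm) begins 61 mm behind the grasp point.
Start: joints at [1.13, 0.411, -0.013, 1.596, 0.006, 1.134, -0.082], TCP at [227.629, -582.077, 239.653] pointing down, gripper open.
Joint ranges: [-2.95, 2.95], [-0.29, 1.99], [-1.47, 1.44], [0.14, 2.54], [-1.03, 4.17], [0.13, 1.85], [-2.86, 2.86]. Speed limits (rad/s): [2.39, 2.39, 3.01, 3.01, 3.14, 3.14, 3.14].

## Interface

Orientations are given as a unit quaternion [w, x, y, z].
In Python, from cell import robot, optics gives the robot as it stands.
- The arm moves only by the tool apply_moves, never from a script. Its argument "targets" is one flat list of numbers, 7 for each row, row after row: the turn, a rotation vector about the tool's x, y, z in degrees, then the shift along the tool's x, y, z in cm, then the finger opening in cm, from 0 to 8.78. In form: [rx, ry, rz, x, y, z, claw, rx, ry, rz, x, y, z, claw, ...]. A call has 1 to 10 rows; each row is the pose to reach, as a shift and turn from the pose commanded when the call began, along the tool's axes at that moment; what a row does not reach only later rows make up. A row lasts 1/12 s, in which the tool goes at most 41.7 mm and 7.16 degrees, less where a joint would pass 70% of its speed; a pose out of reach is approached as far as the arm can. A call with a gripper value outside its range is refused whole. The fingers move at their own pace and stop on an object; the grip force is fixed at half the most. Time passes only in rows, so rows that repeat a pose let the fingers close. It gives the time, the measured TCP pose, the force and the opening at its end, in the units of the state.
- robot.state(): the state, without advancing time (a new reading comes with each control period).
- optics.snapshot(name): name is "side" or "top"; returns a dict with "img" (420x560x3 uint8, red, green, blue), "K" (3x3 intrinsics, pixels), "D" ([k1, k2, p1, p2, k3] as OpenCV has them; the pictures are not rectified), "R" (3x3) and "t" (3): a world point X has camera coordinates R X + t. Camera axes: x right, y down, z forward; pixel columns grow to the right and rows downward; lengths in mm; the calibration is good to about 2 mm. A picture is of the moment at which its call begins. There is no depth.
- robot.hand_in(): hands the job in, once; it reports no verdict.
The state is a dict: "clock": time; "joint_pos": joint angles; "joint_vel": joint speeds; "joint_torque": joint torques, N m; "tool_pos": TCP position; "ee_rot": TCP orientation; "wrist_force": force on the tool from outside, world axes, zero at the start; "moment": the same for the moment, N m; "width": finger opening in mm.
Only numpy, scipy, OpenCV 4.12 (cv2) and the standard library are available. Lean on these libraries where they do the work, as an engineer would, in place of code of your own. Each camera call takes 0.05 s, during which the arm holds its last target.

## Task

File the crimp sample plate with the blue connector in the open lever arch file: lift the file's lever until the rings spring open, lower the plate, connector upward, over both posts until it lies flat on the cards already filed, then press the lever down fully home so that the rings close, and let go. The posts and the lever are thin metal and bend if forced, so feel your way and never push hard on them, and leave everything else on the bench where it is.

Things in the scene. Friction and masses are not known exactly. Their poses are not given: they have to be found in the camera images.
- file: Open A5 lever arch file, green covers, flat and fixed on the bench: 446 mm along x, 216 mm along y, covers 3 mm thick. Origin on the table top, nominally midway between its two posts; z up; x points from the posts to the ring hinge, the spine and the front cover; y is the line of the posts. On its back cover, a steel mechanism with posts, rings and lever, and a pile of filed cards.
- posts_nominal (a point): Nominal midpoint of the two post tops, 48 mm above the table; axes as the file. The steel posts stand at y -40 and +40 mm from it, 5 mm thick, upright, rim eased to 4 mm over the top 1 mm. The mechanism (posts, cards, rings, lever as one) was riveted by hand up to 5 mm off nominal in x and in y, different on each file, direction true: find the posts by feel or by eye.
- cards_nominal (a point): Nominal centre of the top face of the filed cards, 13 mm above the table, 40.5 mm on the -x side of the posts; axes as the file. The pile is 105 mm along x, 148 mm along y and gives about 1 mm per 8 N; the posts pass through it and stand 35 mm out of it. The sample plate is to lie on it edge to edge.
- rings_nominal (a point): Middle of the rings' hinge line (along y), 45 mm on the +x side of the posts, 13 mm above the table; axes as the file. Two 4 mm wire rings at y -40 and +40 mm arch from here over to the post tips, tops 60 mm above the table. When open they lean to +x: tips then about 12 mm to -x from here, 70 mm above the table.
- lever_nominal (a point): Nominal centre of the round steel roll at the free end of the lever, lever closed: 27 mm above the table; axes as the file. The roll is 10 mm thick, 22 mm long along x, with 17 mm free under it and space around. From it a 12 mm wide strip runs to its pivot (axis along x) 85 mm away to +y and 12 mm lower. Shares the offset of the posts.
- arch_lever (a joint): Lever angle, rad: 0 down (rings closed), 1.05 up (rings open). The roll rises on an arc of 86 mm radius, ending 53 mm to +y and 68 mm above its closed place. Sprung over centre: about 8 N up at the roll lifts it; past 0.42 it springs open by itself and stays. Pressing it shut takes up to 11 N at the roll at first, falling to nothing at 0.42; then it snaps shut onto its stop.
- lever_bend (a joint): How far the lever's thin strip is bent, rad, at a line 25 mm from its pivot: 0 straight, + when its roll is pulled up, - when it is pressed down. It gives like a spring, about 0.0024 rad per newton across the lever at the roll, and is spoilt beyond 0.07 (29 N).
- sample_grip (a point): Centre of the blue connector (24 mm along x, 40 along y, 30 high) fixed on the middle of the plate to be filed; 20 mm above the plate's underside, z up. White loose plate, 105 mm along x, 148 along y, 5 thick, 100 to 180 g, two 6.5 mm through holes at x +40.5, y -40 and +40 mm from here. Filed, its x lies along the file's x. Other bits on it are flat.
- other_sample_grip (a point): The same point of another, equal plate with an orange connector; not to be touched.
- drill: Cordless drill lying on its side, about 220 by 230 mm, 65 mm high; bystander.
- pliers: Pliers with red handles, 180 mm long; bystander.
- screwdriver: Yellow screwdriver; bystander.
- tape_roll: Black roll of tape, 90 mm diameter, 19 mm high; bystander.
- spare_housing: Loose black connector housing 30 by 52 by 26 mm; bystander.
- cleaner: Red bottle of contact cleaner, 52 mm diameter, 150 mm high; bystander.
Not all that is in view belongs to the job. Leave any pink or red look-alike of the part that bears sample_grip alone.

How it is judged (in metres and radians):
On the way, in this order (a step that is already met when the one before it is completed fails the run):
1. the lever is lifted and the rings are sprung open (value of joint arch_lever above 0.9 rad), for 0.2 s.
2. the plate with the blue connector lies flat on the filed cards with both posts through its holes, the rings still open (value of joint arch_lever above 0.7 rad and x of sample_grip in the frame of file between -0.0475 and -0.0335 m and y of sample_grip in the frame of file between -0.007 and 0.007 m and z of sample_grip in the frame of file below 0.037 m and angle between sample_grip's own z axis and vertical below 0.06 rad), for 0.2 s.
3. the lever is pressed home and the rings are closed (value of joint arch_lever below 0.06 rad), for 0.2 s.
At the end, for the whole second after the job is handed in: The lever is fully down (within 0.06 rad), and the plate with the blue connector lies at rest on the filed cards with both posts through its holes: within 7 mm of its nominal filed place, not more than 3 mm too high, tilted less than 0.04 rad and turned less than 0.06 rad from the file (value of joint arch_lever below 0.06 rad and x of sample_grip in the frame of file between -0.0475 and -0.0335 m and y of sample_grip in the frame of file between -0.007 and 0.007 m and z of sample_grip in the frame of file below 0.036 m and angle between sample_grip's own z axis and vertical below 0.04 rad and angle between the x axis of sample_grip and the x axis of file, either way round below 0.06 rad and linear speed of sample below 0.02 m/s); the robot touches nothing.
It fails at once if the plate is pushed on the posts or the cards with more than 25 N (contact force between sample and file above 25 N).
It fails at once if the lever is bent by more than 0.07 rad (29 N at its roll) (value of joint lever_bend above 0.07 rad or value of joint lever_bend below -0.07 rad).
It fails at once if the other sample plate is moved more than 20 mm (distance of other_sample_grip from where it was at the start of the episode above 0.02 m).
It fails at once if a bystander is moved more than 30 mm (distance of any of drill, pliers, screwdriver, tape_roll, spare_housing, cleaner from where it was at the start of the episode above 0.03 m).
It also fails if it takes over 72 s, if anything falls off the work surface, if the arm or the gripper's body presses on something with over 40 N, if the wrist force passes 120 N, or if a joint passes its speed limit or range.

## Working session

There is one attempt and no reset: what is moved stays moved. The work goes in short steps, Python scripts to look and compute and a tool call to move; the robot and the scene stay as the last step left them, time stands still between calls to the robot, and variables do not carry over. Pictures are saved under pics/ and viewed, and the job is handed in when it is done.

Besides the shell and the picture viewer there is one more tool, called after "Request:" as a command line: name --argument value ..., lists and objects as JSON in quotes. apply_moves: Moves the arm, as the interface text tells. Its arguments: {"type":"object","properties":{"targets":{"type":"array","items":{"type":"number"}}},"required":["targets"]}

```bash
ls; mkdir -p pics; python3 - <<'E'
from cell import robot, optics
import cv2
for n in ("side","top"):
    s=optics.snapshot(n); cv2.imwrite(f"pics/{n}0.png",s["img"][:,:,::-1])
    print(n,s["K"],s["D"],s["R"],s["t"])
print(robot.state())
E
```

```text
pics
side [[453.61090928   0.         277.28172782]
 [  0.         453.61090928 204.9337608 ]
 [  0.           0.           1.        ]] [-0.11842949  0.          0.          0.          0.        ] [[-0.96874981 -0.24797255 -0.00578016]
 [-0.17285024  0.69161739 -0.70127611]
 [ 0.17789489 -0.678362   -0.71286633]] [ 479.95703005  111.31611266 1245.06925994]
top [[487.95778222   0.         281.21487112]
 [  0.         487.95778222 211.49057844]
 [  0.           0.           1.        ]] [-0.16135384  0.          0.          0.          0.        ] [[ 0.01047406 -0.99985343  0.01354311]
 [-0.98097418 -0.0129001  -0.19370915]
 [ 0.19385547 -0.01125652 -0.98096552]] [ -22.91235063  499.79859751 1253.94824358]
{'clock': 0.1, 'joint_pos': array([ 1.12981645,  0.41181102, -0.01268999,  1.59693394,  0.00559836,
        1.13428742, -0.08217946]), 'joint_vel': array([-0.0013865 , -0.00152298, -0.00016871, -0.0003511 , -0.00109271,
        0.0010582 ,  0.0008987 ]), 'joint_torque': array([ 3.17512517e-03, -5.89094353e+01,  6.44054376e-01, -2.91711956e+01,
       -5.38073690e-02,  1.45143244e-02,  6.48130322e-05]), 'tool_pos': array([ 227.43261817, -581.70503743,  238.9096165 ]), 'ee_rot': array([-6.78127564e-04,  9.82677186e-01,  1.85324190e-01, -1.81861386e-04]), 'wrist_force': array([ 0.11242469, -0.3447915 ,  1.04428034]), 'moment': array([-0.04153442,  0.00396675,  0.03255173]), 'width': 87.93573732490863}
```

View pics/top0.png

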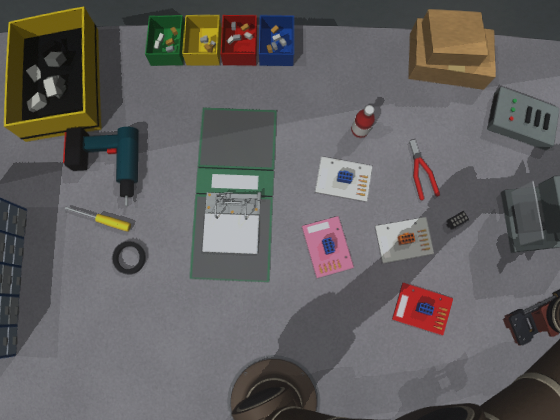

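View pics/side0.png

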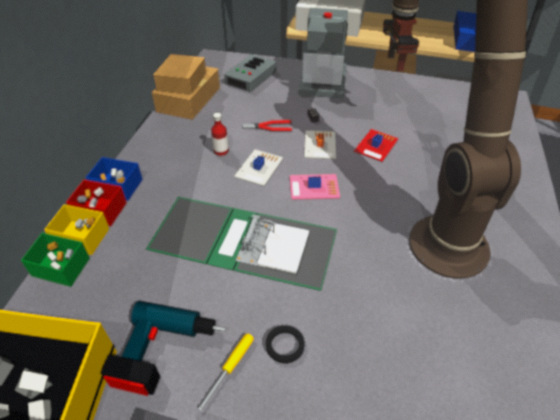

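The target plate (white with the blue connector) is at top (344,178). The file is centred near top (235,195), with the mechanism around (235,205). I'll zoom in on both.

```bash
cat > h.py <<'E'
import numpy as np, cv2
from cell import robot, optics
def ray(s,u,v):
    p=cv2.undistortPoints(np.array([[[u,v]]],float),s["K"],np.array(s["D"],float))[0,0]
    R=np.array(s["R"]);t=np.array(s["t"])
    return -R.T@t, R.T@np.array([p[0],p[1],1.])
def plane(s,u,v,z):
    c,d=ray(s,u,v); return c+d*(z-c[2])/d[2]
def tri(s1,p1,s2,p2):
    A=[];b=[]
    M=np.zeros((3,3));w=np.zeros(3);L=[]
    for s,p in((s1,p1),(s2,p2)):
        c,d=ray(s,*p);d=d/np.linalg.norm(d);P=np.eye(3)-np.outer(d,d);M+=P;w+=P@c;L.append((c,P))
    X=np.linalg.solve(M,w);return X,[float(np.linalg.norm(P@(X-c))) for c,P in L]
def proj(s,X):
    return cv2.projectPoints(np.array(X,float).reshape(-1,1,3),cv2.Rodrigues(np.array(s["R"]))[0],np.array(s["t"],float),s["K"],np.array(s["D"],float))[0][:,0]
def crop(s,x0,y0,w,h,k,name):
    im=s["img"][y0:y0+h,x0:x0+w,::-1]
    cv2.imwrite("pics/"+name,cv2.resize(im,None,fx=k,fy=k,interpolation=cv2.INTER_CUBIC))
E
python3 - <<'E'
from h import *
s=optics.snapshot("top");crop(s,185,100,100,190,3,"t1.png");crop(s,190,175,90,80,8,"t2.png");crop(s,305,145,80,65,8,"t3.png")
d=optics.snapshot("side");crop(d,230,200,90,75,8,"s2.png");crop(d,225,140,70,55,8,"s3.png")
np.savez("shots0.npz",top=s["img"],side=d["img"])
E
```

```text
(no output)
```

View pics/t2.png

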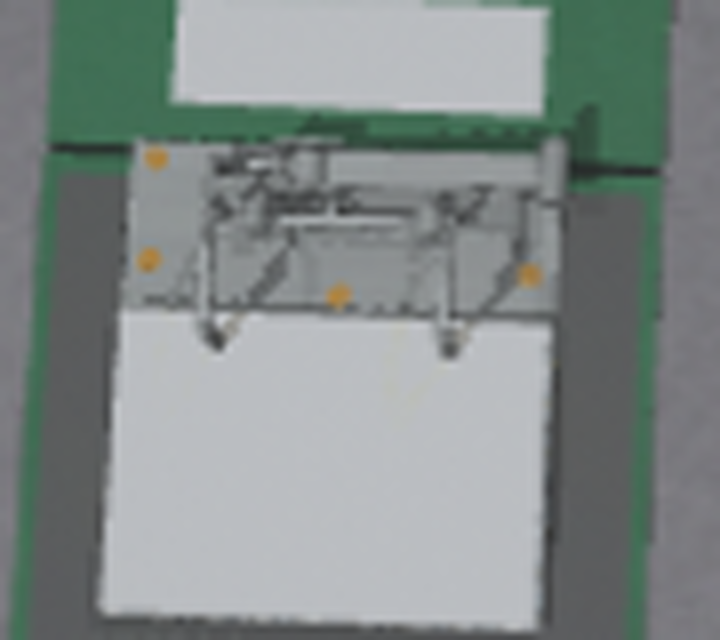

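View pics/s2.png

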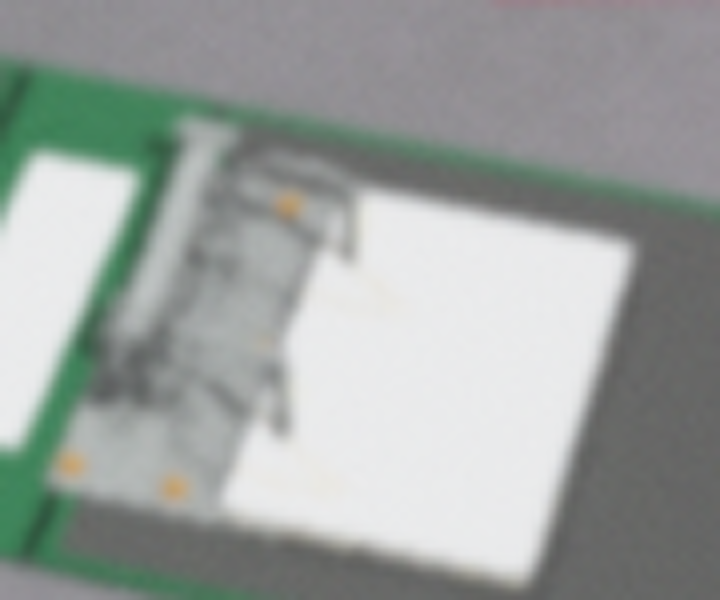

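View pics/t3.png

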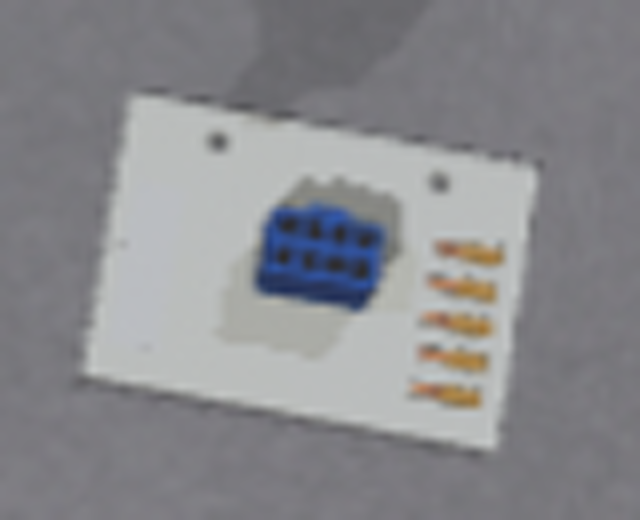

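View pics/s3.png

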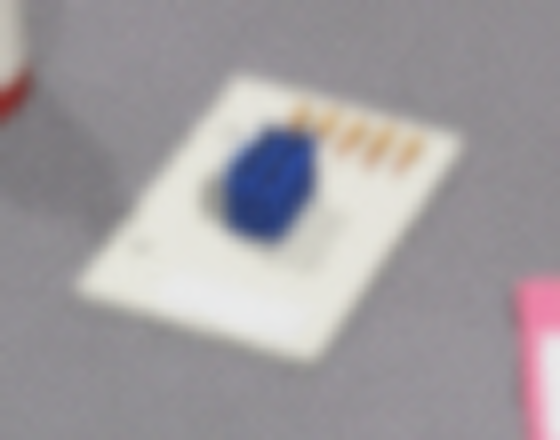

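```bash
python3 - <<'E'
from h import *
s=optics.snapshot("top");d=optics.snapshot("side")
for q in(s,d): print("cam",(-np.array(q["R"]).T@np.array(q["t"])).round(0))
T=lambda x,y:(190+(x+.5)/8-.5,175+(y+.5)/8-.5)
S=lambda x,y:(230+(x+.5)/8-.5,200+(y+.5)/8-.5)
P=lambda x,y:(305+(x+.5)/8-.5,145+(y+.5)/8-.5)
Q=lambda x,y:(225+(x+.5)/8-.5,140+(y+.5)/8-.5)
r=lambda a:np.round(a,1)
c=[plane(s,*T(*p),13) for p in((118,312),(553,322),(540,630),(100,612))]
print("cards top",r(c),[r(np.linalg.norm(c[i]-c[i-1])) for i in range(4)])
c=[plane(d,*S(*p),13) for p in((640,240),(525,585))];print("cards side S corners R,L",r(c))
g=cv2.cvtColor(s["img"],cv2.COLOR_RGB2HSV)
m=cv2.inRange(g,(55,70,40),(90,255,255));m[:100]=0;m[:,:180]=0;m[:,290:]=0
n,l,st,_=cv2.connectedComponentsWithStats(m);
m=(m>0);pts=np.argwhere(m)[:,::-1].astype(np.float32)
b=cv2.boxPoints(cv2.minAreaRect(pts));print("file px",b)
f=np.array([plane(s,*p,2) for p in b]);print("file",r(f),[r(np.linalg.norm(f[i]-f[i-1])) for i in range(4)])
# posts: top candidate pixels at z48 and base at z13
for p in((215,340),(450,350)): print("post",r(plane(s,*T(*p),48)),r(plane(s,*T(*p),13)))
for p in((282,430),(350,255)): print("side post base z13",r(plane(d,*S(*p),13)))
print("roll top",r(plane(s,*T(552,165),32)), "side",r(plane(d,*S(208,130),32)), tri(s,T(552,165),d,S(208,130)))
# plate
pl=[plane(s,*P(*p),5) for p in((130,92),(540,165),(495,450),(85,376))]
print("plate",r(pl),[r(np.linalg.norm(pl[i]-pl[i-1])) for i in range(4)],r(np.mean(pl,0)))
h=[plane(s,*P(*p),5) for p in((217,141),(439,182))];print("holes",r(h),np.linalg.norm(h[0]-h[1]))
pl=[plane(d,*Q(*p),5) for p in((240,72),(465,132),(312,362),(75,285))]
print("plate side",r(pl),[r(np.linalg.norm(pl[i]-pl[i-1])) for i in range(4)],r(np.mean(pl,0)))
E
```

```text
cam [ 247.   -2. 1327.]
cam [263. 887. 968.]
cards top [[498.6 193.9  13. ]
 [497.1  44.2  13. ]
 [391.1  46.6  13. ]
 [395.  196.   13. ]] [np.float64(103.6), np.float64(149.7), np.float64(106.0), np.float64(149.4)]
cards side S corners R,L [[389.2  49.4  13. ]
 [395.4 204.   13. ]]
file px [[189.73608 277.80618]
 [197.52164 106.52372]
 [276.2227  110.10104]
 [268.43713 281.3835 ]]
file [[3.227e+02 2.287e+02 2.000e+00]
 [8.188e+02 2.303e+02 2.000e+00]
 [8.097e+02 1.000e-01 2.000e+00]
 [3.165e+02 1.490e+01 2.000e+00]] [np.float64(213.8), np.float64(496.1), np.float64(230.4), np.float64(493.4)]
post [482.8 155.7  48. ] [489.2 160.   13. ]
post [480.5  77.1  48. ] [486.8  79.3  13. ]
side post base z13 [488.5 161.6  13. ]
side post base z13 [486.1  80.8  13. ]
roll top [547.8  45.   32. ] side [545.3  52.3  32. ] (array([548.69856514,  45.17003353,  24.11653915]), [0.9518689844964068, 0.9518689844963019])
plate [[ 670.6 -128.2    5. ]
 [ 646.3 -274.4    5. ]
 [ 542.3 -255.4    5. ]
 [ 566.7 -111.7    5. ]] [np.float64(105.2), np.float64(148.2), np.float64(105.7), np.float64(145.7)] [ 606.5 -192.4    5. ]
holes [[ 653.  -159.     5. ]
 [ 639.3 -237.9    5. ]] 80.11767860055404
plate side [[ 644.9 -272.2    5. ]
 [ 542.4 -256.2    5. ]
 [ 566.4 -105.     5. ]
 [ 670.4 -125.6    5. ]] [np.float64(148.7), np.float64(103.8), np.float64(153.1), np.float64(106.0)] [ 606.  -189.7    5. ]
```

```bash
cat >> h.py <<'E'
from scipy.spatial.transform import Rotation as Ro
def Rt(q): return Ro.from_quat(np.roll(q,-1))
def down(yaw): # tool down, tool y axis at world yaw deg
    a=np.radians(yaw); y=np.array([np.cos(a),np.sin(a),0]);z=np.array([0,0,-1.]);x=np.cross(y,z)
    return Ro.from_matrix(np.c_[x,y,z])
def go(p,yaw=None,R=None):
    st=robot.state();A=Rt(st["ee_rot"]);B=R if R is not None else (A if yaw is None else down(yaw))
    print("t",round(float(st["clock"]),2),"pos",st["tool_pos"].round(1),"yawy",np.degrees(np.arctan2(*A.as_matrix()[[1,0],1])).round(2),"F",st["wrist_force"].round(1),"w",round(float(st["width"]),1))
    print("rot deg",np.degrees((A.inv()*B).as_rotvec()).round(2),"shift cm",(A.inv().apply(np.array(p)-st["tool_pos"])/10).round(2))
E
python3 -c "
from h import *
go([548,46,200],-1.3)"
```

```text
t 0.3 pos [ 227.6 -582.   239.4] yawy -68.64 F [ 0.2 -0.5 -0.2] w 87.9
rot deg [-3.000e-02 -1.000e-02 -6.734e+01] shift cm [ 52.72 -46.81   3.96]
```

Request:
apply_moves --targets '[0,0,-7,5.3,-4.7,0.4,5,0,0,-14,10.5,-9.4,0.8,5,0,0,-21,15.8,-14,1.2,5,0,0,-28,21,-18.7,1.6,5,0,0,-35,26.4,-23.4,2,5,0,0,-42,31.6,-28,2.4,5,0,0,-49,36.9,-32.8,2.8,5,0,0,-56,42.2,-37.4,3.2,5,0,0,-63,47.4,-42.1,3.6,5,0,0,-67.3,52.7,-46.8,3.9,5]'

```text
clock: 1.13
tool_pos: [417.2, -209.8, 216.4]
ee_rot: [0.0, 0.713, 0.701, -0.0]
wrist_force: [0.3, -0.4, 0.6]
width: 50.1
```

```bash
python3 -c "
from h import *
go([548,46,150],-1.3)"
```

```text
t 1.13 pos [ 417.2 -209.8  216.4] yawy -0.98 F [ 0.3 -0.4  0.6] w 50.1
rot deg [0.04 0.04 0.32] shift cm [25.8  12.64  6.63]
```

Request:
apply_moves --targets '[0,0,0.3,25.8,12.6,5,5,0,0,0.3,25.8,12.6,5,5,0,0,0.3,25.8,12.6,5,5,0,0,0.3,25.8,12.6,5,5,0,0,0.3,25.8,12.6,5,5,0,0,0.3,25.8,12.6,5,5,0,0,0.3,25.8,12.6,5,5,0,0,0.3,25.8,12.6,5,5,0,0,0.3,25.8,12.6,5,5,0,0,0.3,25.8,12.6,5,5]'

```text
clock: 1.97
tool_pos: [548.4, 43.1, 165.8]
ee_rot: [-0.0, 0.717, 0.697, -0.001]
wrist_force: [-1.1, -0.9, 1.0]
width: 49.9
```

```bash
python3 -c "
from h import *
go([548,46,70],-1.3)
s=optics.snapshot('top');cv2.imwrite('pics/t4.png',cv2.resize(s['img'][130:270,160:310,::-1],None,fx=5,fy=4))
s=optics.snapshot('side');crop(s,180,130,160,130,5,'s4.png')"
```

```text
t 1.97 pos [548.4  43.1 165.8] yawy -1.61 F [-1.1 -0.9  1. ] w 49.9
rot deg [-0.05  0.03 -0.31] shift cm [ 0.29 -0.04  9.58]
```

View pics/s4.png

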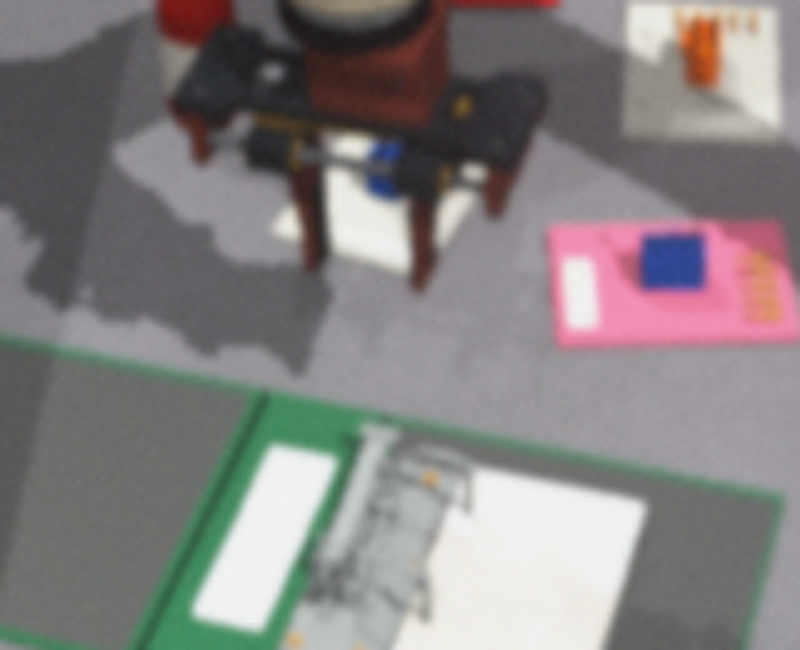

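View pics/t4.png

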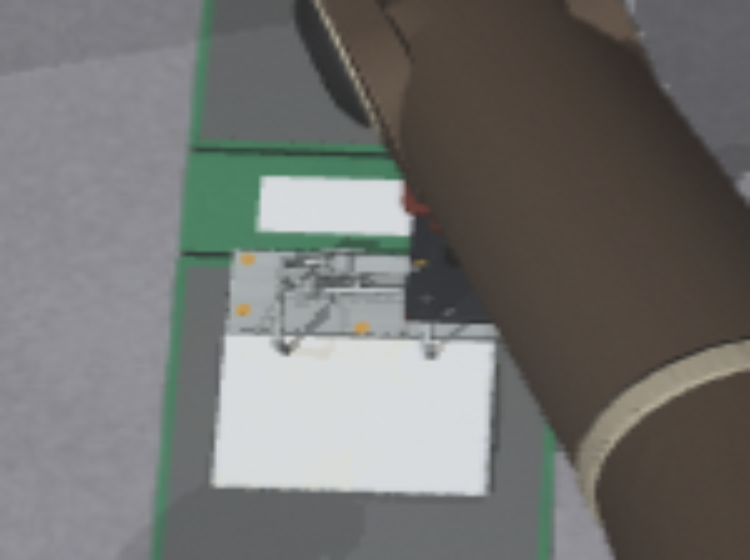

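Request:
apply_moves --targets '[0,0,-0.3,0.3,0,3.2,5,0,0,-0.3,0.3,0,6.4,5,0,0,-0.3,0.3,0,9.6,5,0,0,-0.3,0.3,0,9.6,5,0,0,-0.3,0.3,0,9.6,5]'

```text
clock: 2.48
tool_pos: [547.8, 44.9, 69.7]
ee_rot: [-0.001, 0.716, 0.698, -0.001]
wrist_force: [0.1, -0.2, 0.9]
width: 49.9
```

```bash
python3 -c "
from h import *
go([548,46,31],-1.3)
s=optics.snapshot('side');crop(s,210,180,80,65,10,'s5.png')
print(proj(s,[[548,46,27],[537,46,27],[559,46,27]]))
p=robot.state()['tool_pos'];print(proj(s,[p+[0,0,-17],p+[25,0,-17],p+[-25,0,-17]]))"
```

```text
t 2.48 pos [547.8  44.9  69.7] yawy -1.44 F [ 0.1 -0.2  0.9] w 49.9
rot deg [-0.17  0.04 -0.14] shift cm [0.11 0.03 3.87]
[[255.35444716 215.27755855]
 [259.06520785 215.96238388]
 [251.65590024 214.5947519 ]]
[[254.62874839 208.44172188]
 [246.12014016 206.89533495]
 [263.20269409 209.99931746]]
```

View pics/s5.png

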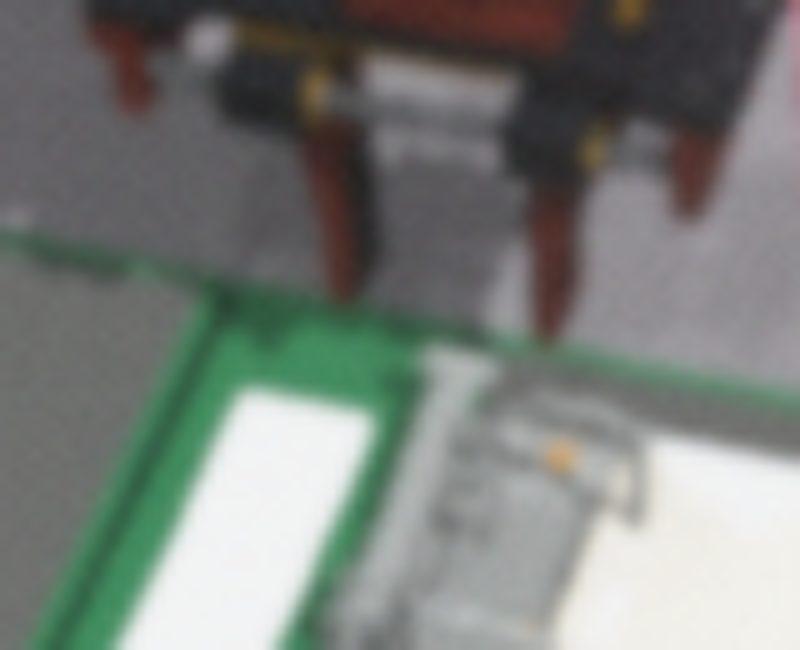

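Request:
apply_moves --targets '[0,0,0,0.1,-0.1,1.4,5,0,0,0,0.1,-0.1,2.8,5,0,0,0,0.1,-0.1,4,5,0,0,0,0.1,-0.1,4,5]'

```text
clock: 2.87
tool_pos: [547.9, 46.9, 30.1]
ee_rot: [0.0, 0.716, 0.699, -0.0]
wrist_force: [0.4, -0.2, -0.1]
width: 50.1
```

Now close onto the roll ends.

Request:
apply_moves --targets '[0,0,0,0,0,0,3,0,0,0,0,0,0,2.6,0,0,0,0,0,0,2.4,0,0,0,0,0,0,2.2,0,0,0,0,0,0,2.0,0,0,0,0,0,0,1.8,0,0,0,0,0,0,1.6]'

```text
clock: 3.45
tool_pos: [547.6, 47.3, 30.3]
ee_rot: [-0.0, 0.715, 0.699, -0.0]
wrist_force: [-2.8, -0.6, 2.0]
width: 21.8
```

```bash
python3 -c "
from h import *
go([548,46,31])
s=optics.snapshot('side');crop(s,210,180,80,65,10,'s6.png')"
```

```text
t 3.45 pos [547.6  47.3  30.3] yawy -1.35 F [-2.8 -0.6  2. ] w 21.8
rot deg [0. 0. 0.] shift cm [-0.13  0.04 -0.07]
```

View pics/s6.png

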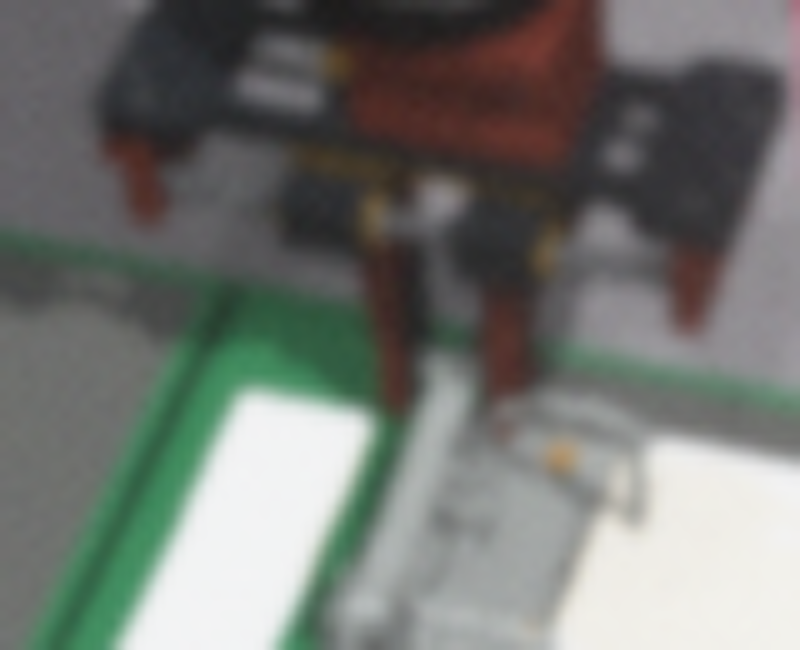

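Request:
apply_moves --targets '[0,0,0,0.07,0,-0.4,1.6,0,0,0,0.16,0,-0.84,1.6,0,0,0,0.28,0,-1.25,1.6,0,0,0,0.28,0,-1.25,1.6]'

```text
clock: 3.83
tool_pos: [547.5, 49.9, 42.9]
ee_rot: [-0.0, 0.715, 0.699, -0.001]
wrist_force: [-1.8, -2.2, -7.3]
width: 21.1
```

Request:
apply_moves --targets '[0,0,0,0.13,0,-0.4,1.6,0,0,0,0.28,0,-0.82,1.6,0,0,0,0.46,0,-1.2,1.6,0,0,0,0.65,0,-1.6,1.6,0,0,0,0.86,0,-1.95,1.6,0,0,0,1.09,0,-2.33,1.6,0,0,0,1.09,0,-2.33,1.6]'

```text
clock: 4.42
tool_pos: [548.3, 61.4, 67.2]
ee_rot: [0.0, 0.715, 0.699, -0.0]
wrist_force: [-4.4, -3.3, 0.1]
width: 21.7
```

Request:
apply_moves --targets '[0,0,0,0.5,0,-0.7,1.6,0,0,0,1.09,0,-1.32,1.6,0,0,0,1.73,0,-1.89,1.6,0,0,0,2.42,0,-2.4,1.6,0,0,0,3.16,0,-2.83,1.6,0,0,0,3.8,0,-3.1,1.6,0,0,0,3.8,0,-3.1,1.6,0,0,0,3.8,0,-3.1,3,0,0,0,3.8,0,-3.1,3.6,0,0,0,3.8,0,-3.1,3.6]'

```text
clock: 5.25
tool_pos: [550.3, 100.4, 98.1]
ee_rot: [0.001, 0.715, 0.699, 0.002]
wrist_force: [-0.2, 0.0, 1.2]
width: 35.1
```

```bash
python3 -c "
from h import *
go([548,46,31])
s=optics.snapshot('side');crop(s,210,170,80,65,10,'s7.png')"
```

```text
t 5.25 pos [550.3 100.4  98.1] yawy -1.29 F [-0.2  0.   1.2] w 35.1
rot deg [0. 0. 0.] shift cm [-5.46 -0.13  6.7 ]
```

View pics/s7.png

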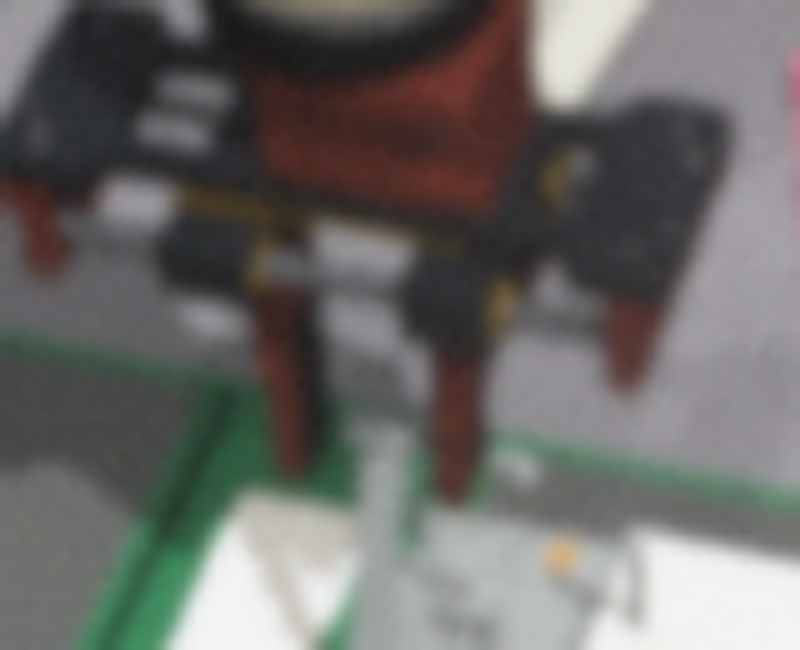

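Request:
apply_moves --targets '[0,0,0,0,0,-3.5,3.6,0,0,0,0,0,-7,3.6,0,0,0,0,0,-10,5,0,0,0,0,0,-10,6]'

```text
clock: 5.63
tool_pos: [552.4, 100.5, 203.2]
ee_rot: [0.003, 0.715, 0.699, 0.004]
wrist_force: [1.0, -0.2, -0.1]
width: 46.0
```

```bash
python3 -c "
from h import *
go([606.3,-191.3,150],80.2)
s=optics.snapshot('top');print(plane(s,366,125,75))"
```

```text
t 5.63 pos [552.4 100.5 203.2] yawy -1.35 F [ 1.  -0.2 -0.1] w 46.0
rot deg [  0.56   0.28 -81.55] shift cm [-29.06   6.02   5.31]
[ 740.09338584 -247.05195726   75.        ]
```

Request:
apply_moves --targets '[0,0,-7,-3,0.6,0,6.5,0,0,-14,-6,1.2,0,7,0,0,-21,-9,1.8,0,7,0,0,-28,-12,2.4,0,7,0,0,-35,-15,3,0,7,0,0,-42,-18,3.6,0,7,0,0,-49,-21,4.2,0,7,0,0,-56,-24,5,0,7,0,0,-63,-27,5.6,0,7,0,0,-70,-29,6,0,7]'

```text
clock: 6.52
tool_pos: [602.0, -196.1, 195.3]
ee_rot: [-0.001, 0.184, 0.983, -0.0]
wrist_force: [-0.4, -0.4, -0.8]
width: 69.8
```

```bash
python3 -c "
from h import *
go([606.3,-191.3,100],80.2)"
```

```text
t 6.52 pos [ 602.  -196.1  195.3] yawy 68.82 F [-0.4 -0.4 -0.8] w 69.8
rot deg [ -0.04  -0.06 -11.38] shift cm [-0.24  0.61  9.53]
```

Request:
apply_moves --targets '[0,0,-6,-0.1,0.3,3,7,0,0,-11.4,-0.24,0.6,6,7,0,0,-11.4,-0.24,0.6,9.5,7,0,0,-11.4,-0.24,0.6,9.5,7,0,0,-11.4,-0.24,0.6,9.5,7]'

```text
clock: 6.93
tool_pos: [605.2, -187.1, 99.8]
ee_rot: [-0.002, 0.087, 0.996, 0.001]
wrist_force: [0.6, 0.9, 0.6]
width: 69.7
```

```bash
python3 -c "
from h import *
go([606.3,-191.3,25],80.2)
s=optics.snapshot('side');crop(s,205,110,110,90,7,'s8.png')
s=optics.snapshot('top');crop(s,180,90,220,180,3,'t8.png')"
```

```text
t 6.93 pos [ 605.2 -187.1   99.8] yawy 80.03 F [0.6 0.9 0.6] w 69.7
rot deg [ 0.07 -0.27 -0.17] shift cm [-0.22 -0.4   7.48]
```

View pics/s8.png

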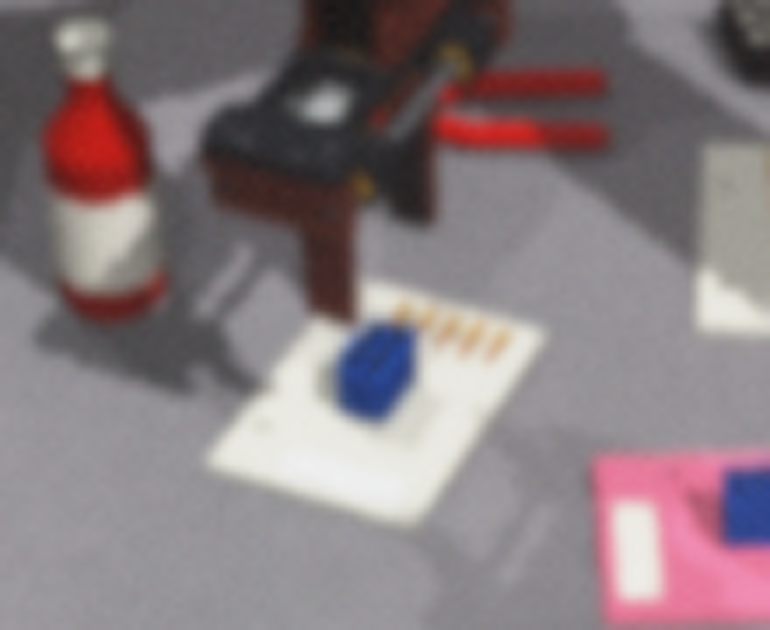

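View pics/t8.png

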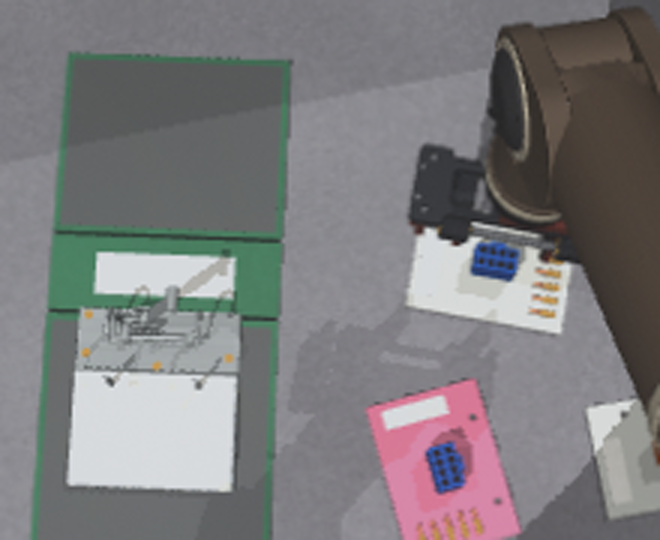

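Request:
apply_moves --targets '[0,0,-0.2,-0.2,-0.4,2.5,7,0,0,-0.2,-0.2,-0.4,5,7,0,0,-0.2,-0.2,-0.4,6.5,7,0,0,-0.2,-0.2,-0.4,7.3,7,0,0,-0.2,-0.2,-0.4,7.3,7]'

```text
clock: 7.45
tool_pos: [607.7, -191.5, 28.5]
ee_rot: [-0.0, 0.085, 0.996, 0.0]
wrist_force: [-0.9, 0.3, -0.6]
width: 70.1
```

```bash
python3 -c "
from h import *
go([606.3,-191.3,25],80.2)
s=optics.snapshot('side');crop(s,215,125,80,65,10,'s9.png')
d=optics.snapshot('top');crop(d,200,175,70,60,10,'t9.png');crop(s,230,200,90,75,8,'s10.png')"
```

```text
t 7.45 pos [ 607.7 -191.5   28.5] yawy 80.27 F [-0.9  0.3 -0.6] w 70.1
rot deg [ 0.   -0.06  0.07] shift cm [ 0.14 -0.    0.35]
```

View pics/s9.png

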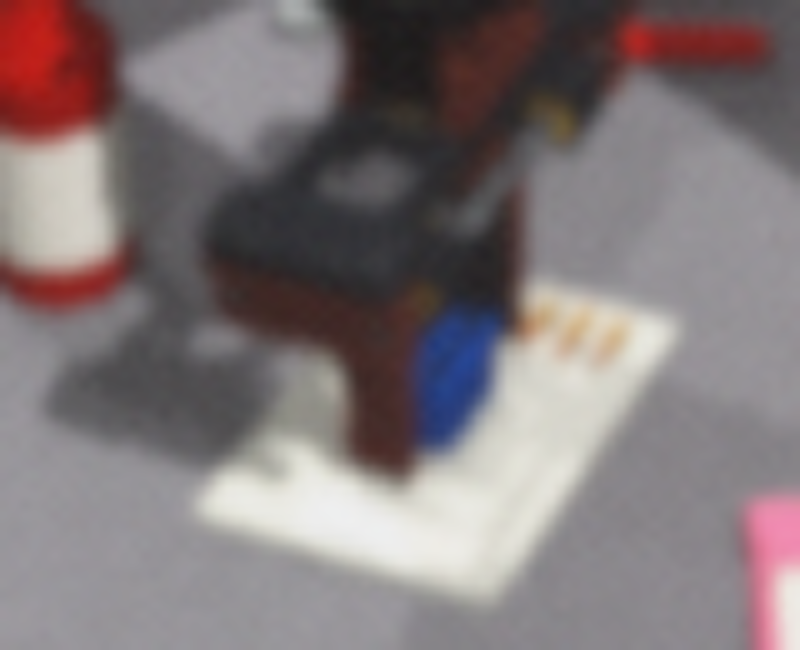

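View pics/t9.png

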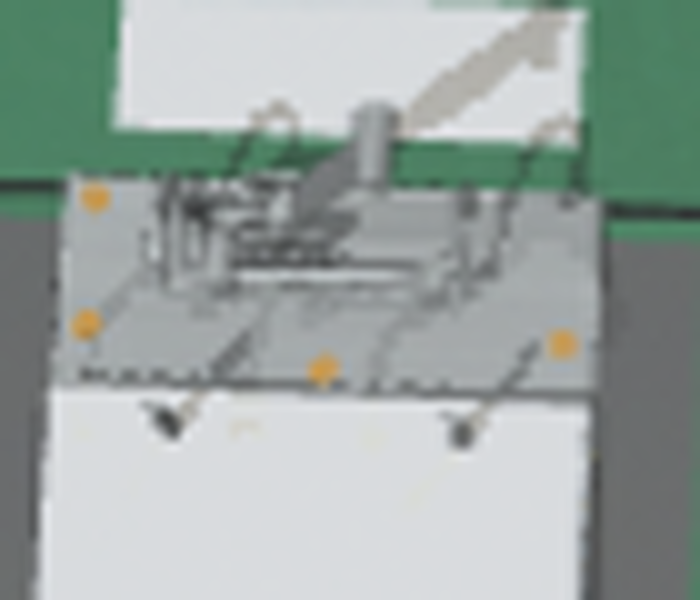

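View pics/s10.png

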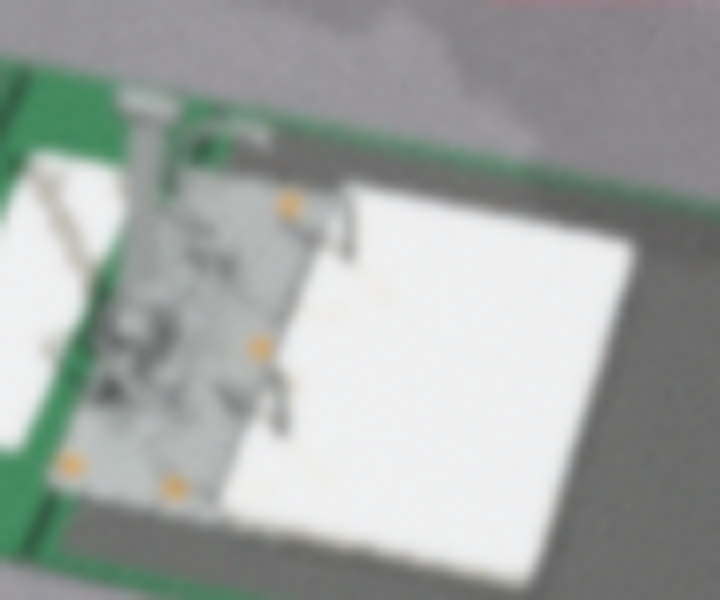

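```bash
python3 - <<'E'
from h import *
s=optics.snapshot('top');d=optics.snapshot('side')
def sm(q,x0,y0,n,nm):
    g=q["img"][y0:y0+n,x0:x0+n].astype(float); g=(g-90)*255/140; 
    return cv2.resize(np.clip(g,0,255).astype(np.uint8)[:,:,::-1],None,fx=24,fy=24,interpolation=cv2.INTER_NEAREST)
cv2.imwrite("pics/p1.png",np.hstack([sm(s,208,208,16,0),sm(s,238,208,16,0)]))
cv2.imwrite("pics/p2.png",np.hstack([sm(d,256,242,16,0),sm(d,265,221,16,0)]))
for X in ([487.5,160,48],[487.5,160,13],[486,79.8,48],[486,79.8,13]): print(proj(s,[X]),proj(d,[X]))
E
```

```text
[[214.90552292 215.31328459]] [[264.98636417 244.58844899]]
[[216.43155752 217.6883293 ]] [[265.31957979 252.9154818 ]]
[[244.8588365  216.25917759]] [[273.29761487 222.75138193]]
[[245.62038038 218.61336969]] [[273.44917052 231.17321332]]
```

View pics/p1.png

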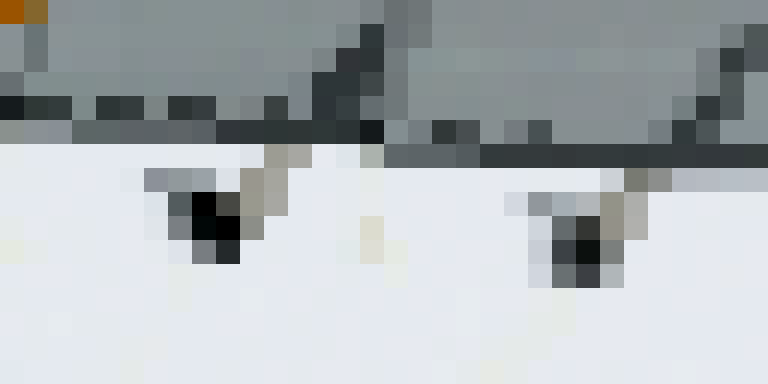

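View pics/p2.png

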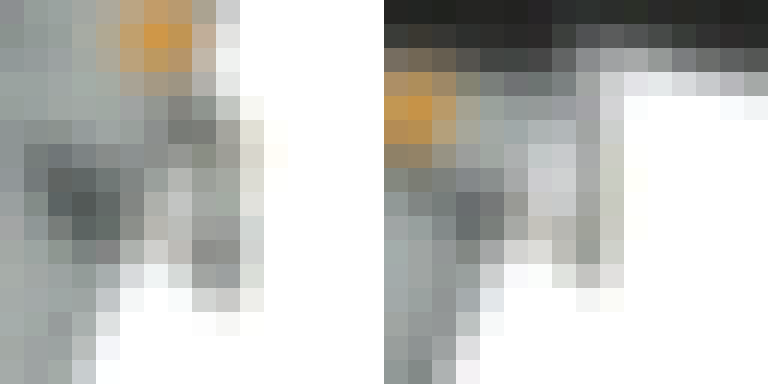

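Request:
apply_moves --targets '[0,0,0,0.14,0,0.25,7,0,0,0,0.14,0,0.25,6,0,0,0,0.14,0,0.25,5,0,0,0,0.14,0,0.25,4.4,0,0,0,0.14,0,0.25,4,0,0,0,0.14,0,0.25,3.4,0,0,0,0.14,0,0.25,3.4,0,0,0,0.14,0,0.25,3.4]'

```text
clock: 8.32
tool_pos: [606.7, -191.4, 26.5]
ee_rot: [0.0, 0.085, 0.996, 0.0]
wrist_force: [-0.1, 0.3, 1.0]
width: 40.2
```

```bash
python3 -c "
from h import *
go([606.3,-191.3,150],80.2)
d=optics.snapshot('top');crop(d,300,140,90,75,8,'t11.png')"
```

```text
t 8.32 pos [ 606.7 -191.4   26.5] yawy 80.26 F [-0.1  0.3  1. ] w 40.2
rot deg [0.   0.01 0.06] shift cm [ 4.000e-02  1.000e-02 -1.235e+01]
```

View pics/t11.png

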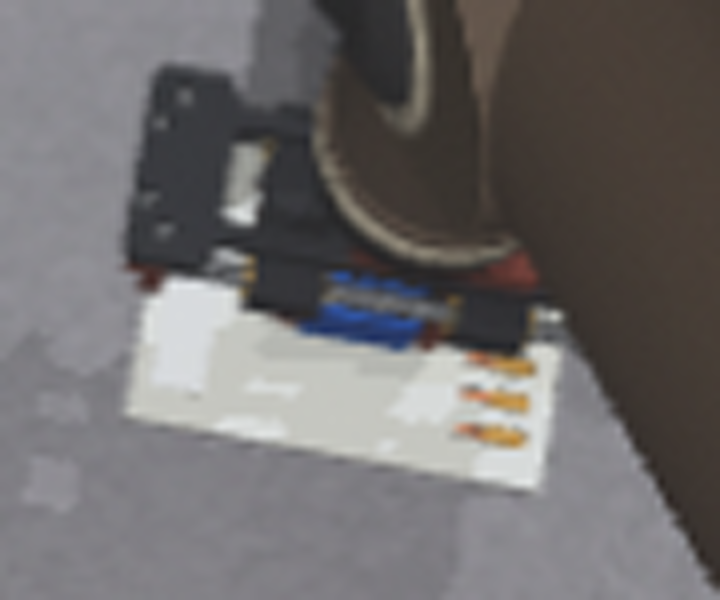

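Request:
apply_moves --targets '[0,0,0,0,0,-2,3.4,0,0,0,0,0,-4,3.4,0,0,0,0,0,-7,3.4,0,0,0,0,0,-10,3.4,0,0,0,0,0,-13,3.4,0,0,0,0,0,-15,3.4,0,0,0,0,0,-15,3.4]'

```text
clock: 8.95
tool_pos: [608.8, -191.6, 181.2]
ee_rot: [0.003, 0.085, 0.996, -0.001]
wrist_force: [0.7, -0.6, -1.0]
width: 39.4
```

```bash
python3 -c "
from h import *
go([446.6,120.7,175],88.8)"
```

```text
t 8.95 pos [ 608.8 -191.6  181.2] yawy 80.26 F [ 0.7 -0.6 -1. ] w 39.4
rot deg [-0.08  0.38 -8.54] shift cm [21.27 28.04  0.46]
```

Request:
apply_moves --targets '[0,0,-1,2.1,2.8,0.2,3.4,0,0,-2,4.2,5.6,0.2,3.4,0,0,-3,6.4,8.4,0.3,3.4,0,0,-4,8.5,11.2,0.4,3.4,0,0,-5,10.6,14,0.4,3.4,0,0,-6,12.8,16.8,0.4,3.4,0,0,-7,14.9,19.6,0.4,3.4,0,0,-8,17,22.4,0.4,3.4,0,0,-8.5,19.2,25.2,0.4,3.4,0,0,-8.5,20.3,26.8,0.4,3.4]'

```text
clock: 9.78
tool_pos: [449.1, 110.0, 171.9]
ee_rot: [-0.001, 0.009, 1.0, 0.0]
wrist_force: [-0.1, 0.7, -0.6]
width: 39.5
```

```bash
python3 -c "
from h import *
go([446.6,120.7,120],88.8)"
```

```text
t 9.78 pos [449.1 110.  171.9] yawy 88.99 F [-0.1  0.7 -0.6] w 39.5
rot deg [ 0.02 -0.07  0.19] shift cm [0.26 1.07 5.19]
```

Request:
apply_moves --targets '[0,0,0.2,0.26,1.07,0,3.4,0,0,0.2,0.26,1.07,2,3.4,0,0,0.2,0.26,1.07,4,3.4,0,0,0.2,0.26,1.07,6,3.4,0,0,0.2,0.26,1.07,7.5,3.4,0,0,0.2,0.26,1.07,7.5,3.4,0,0,0.2,0.26,1.07,7.5,3.4,0,0,0.2,0.26,1.07,7.5,3.4]'

```text
clock: 10.45
tool_pos: [449.6, 118.0, 97.9]
ee_rot: [0.0, 0.012, 1.0, 0.0]
wrist_force: [-0.5, -0.2, -1.4]
width: 39.7
```

```bash
python3 -c "
from h import *
go([446.6,120.7,90],88.8)
s=optics.snapshot('top');d=optics.snapshot('side')
crop(s,195,170,90,75,8,'t12.png');crop(d,225,185,90,75,8,'s12.png')"
```

```text
t 10.45 pos [449.6 118.   97.9] yawy 88.58 F [-0.5 -0.2 -1.4] w 39.7
rot deg [ 0.02  0.01 -0.22] shift cm [0.31 0.26 0.79]
```

View pics/t12.png

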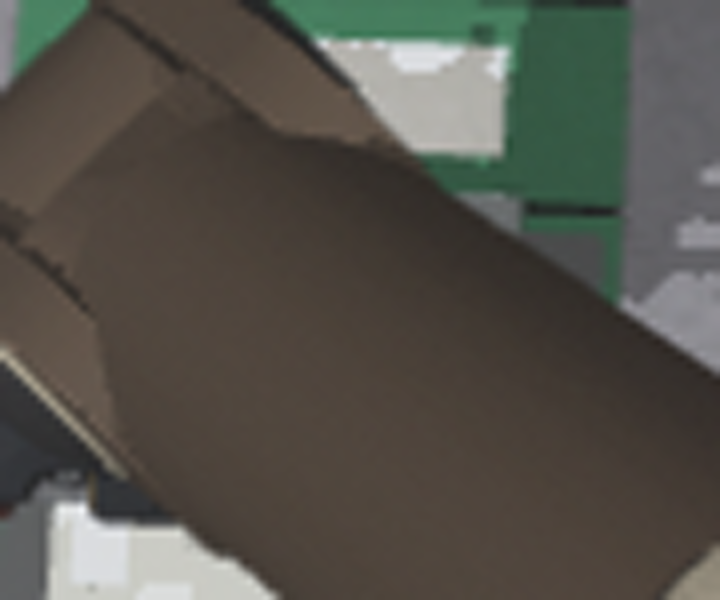

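View pics/s12.png

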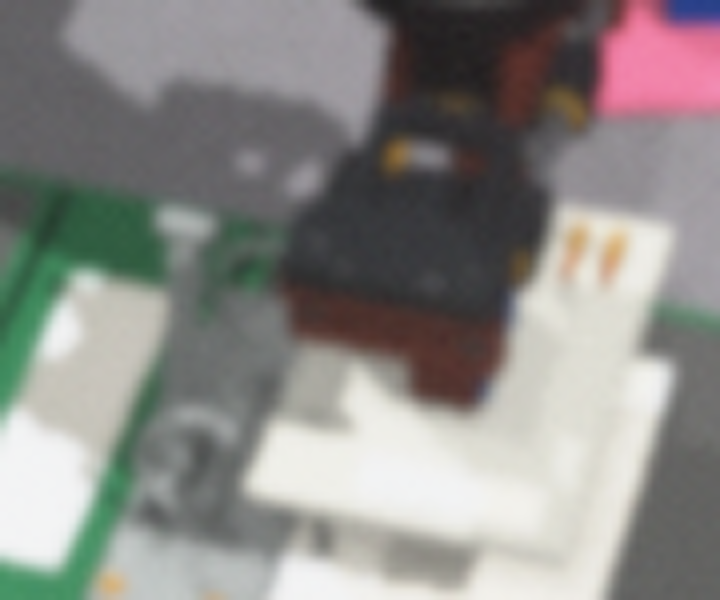

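```bash
cat >> h.py <<'E'
def platepts(off=-0.3):
    st=robot.state();A=Rt(st["ee_rot"]);p=st["tool_pos"]
    # plate frame: plate x = -tool x ; plate y = tool y ; z=-tool z (tool y at +y world, z down => x = y x z)
    def w(px,py,pz): return p+A.apply([-(px+off),py,26.5-pz]) 
    return w
E
python3 -c "
from h import *
go([446.6,120.7,90],88.8)
w=platepts();s=optics.snapshot('side');st=optics.snapshot('top')
C=[w(52.5,74,5),w(-52.5,74,5),w(-52.5,-74,5),w(40.5,40,5),w(40.5,-40,5)]
print(np.round(C,1));q=proj(s,C);print(q.round(1));print(((q-[225,185]+.5)*8-.5).round())
q=proj(st,C);print(((q-[195,170]+.5)*8-.5).round())
"
```

```text
t 10.55 pos [450.1 117.9  98.3] yawy 88.55 F [ 0.9 -0.3 -1. ] w 40.0
rot deg [ 0.02  0.08 -0.25] shift cm [0.35 0.27 0.83]
[[504.1 190.5  76.9]
 [399.2 193.2  76.7]
 [395.4  45.2  76.7]
 [491.3 156.9  76.9]
 [489.3  76.9  76.8]]
[[255.2 245.1]
 [295.3 253.9]
 [308.7 212.5]
 [263.6 236.3]
 [272.3 214.6]]
[[245. 484.]
 [566. 554.]
 [673. 223.]
 [312. 414.]
 [382. 240.]]
[[ 61. 298.]
 [ 40. 617.]
 [498. 635.]
 [162. 338.]
 [406. 348.]]
```

Request:
apply_moves --targets '[0,0,-0.3,0.35,0.27,0.4,3.4,0,0,-0.3,0.35,0.27,0.8,3.4,0,0,-0.3,0.35,0.27,1.2,3.4,0,0,-0.3,0.35,0.27,1.6,3.4,0,0,-0.3,0.35,0.27,1.7,3.4,0,0,-0.3,0.35,0.27,1.7,3.4,0,0,-0.3,0.35,0.27,1.7,3.4,0,0,-0.3,0.35,0.27,1.7,3.4]'

```text
clock: 11.32
tool_pos: [446.1, 120.6, 80.5]
ee_rot: [0.0, 0.01, 1.0, 0.0]
wrist_force: [1.0, -0.7, -1.7]
width: 39.9
```

```bash
python3 -c "
from h import *
s=optics.snapshot('side')
go([446.6,120.7,78],88.8)
crop(s,235,205,80,65,10,'s13.png')
w=platepts();C=[w(52.5,74,0),w(-52.5,74,0),w(40.5,40,0),[487.5,160,48],[487.5,160,13]]
print(np.round(C,1));q=proj(s,C);print(((q-[235,205]+.5)*10-.5).round())
"
```

```text
t 11.37 pos [446.2 120.6  80.6] yawy 88.86 F [ 0.1 -0.2 -0.9] w 39.5
rot deg [0.   0.01 0.06] shift cm [-0.04  0.01  0.26]
[[499.9 193.5  54.1]
 [394.9 195.6  54.1]
 [487.2 159.8  54.1]
 [487.5 160.   48. ]
 [487.5 160.   13. ]]
[[223. 474.]
 [620. 560.]
 [305. 385.]
 [304. 400.]
 [308. 484.]]
```

View pics/s13.png

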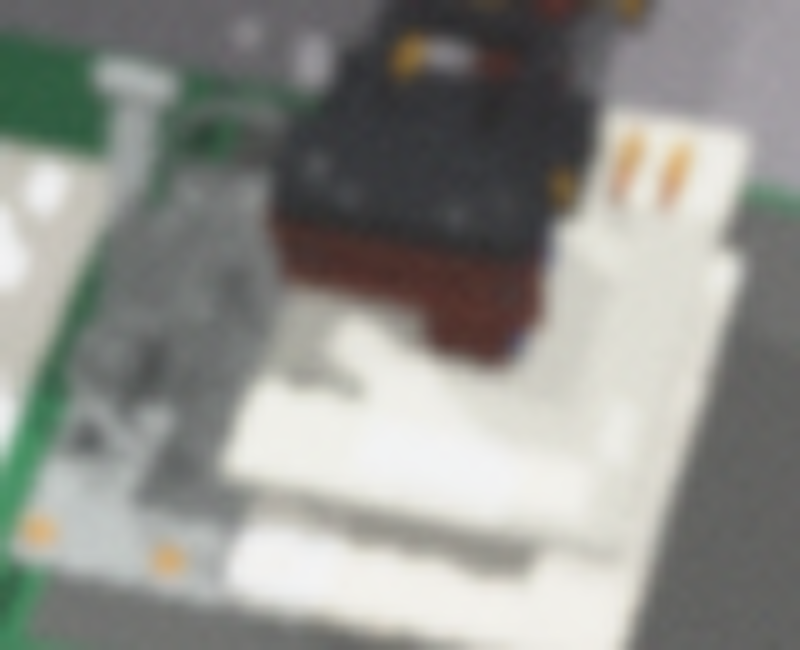

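Request:
apply_moves --targets '[0,0,0,-0.04,0,0.2,3.4,0,0,0,-0.04,0,0.35,3.4,0,0,0,-0.04,0,0.5,3.4,0,0,0,-0.04,0,0.6,3.4,0,0,0,-0.04,0,0.6,3.4]'

```text
clock: 11.78
tool_pos: [446.4, 120.5, 74.3]
ee_rot: [-0.0, 0.01, 1.0, -0.0]
wrist_force: [0.8, -0.6, -0.5]
width: 39.9
```

Request:
apply_moves --targets '[0,0,0,0,0,0.08,3.4,0,0,0,0,0,0.16,3.4,0,0,0,0,0,0.16,3.4]'

```text
clock: 12.03
tool_pos: [446.7, 121.0, 72.8]
ee_rot: [0.0, 0.01, 1.0, 0.0]
wrist_force: [1.1, 1.7, -1.3]
width: 39.9
```

Request:
apply_moves --targets '[0,0,0,0,0,0.08,3.4,0,0,0,0,0,0.16,3.4,0,0,0,0,0,0.16,3.4]'

```text
clock: 12.28
tool_pos: [446.8, 121.1, 71.3]
ee_rot: [0.0, 0.01, 1.0, 0.0]
wrist_force: [1.4, 3.0, -0.6]
width: 39.9
```

Request:
apply_moves --targets '[0,0,0,-0.03,0.07,0.1,3.4,0,0,0,-0.03,0.07,0.2,3.4,0,0,0,-0.03,0.07,0.3,3.4,0,0,0,-0.03,0.07,0.3,3.4]'

```text
clock: 12.62
tool_pos: [446.8, 121.2, 68.1]
ee_rot: [0.0, 0.01, 1.0, 0.0]
wrist_force: [1.4, 1.7, -1.9]
width: 40.0
```

Request:
apply_moves --targets '[0,0,0,-0.02,0.04,0.2,3.4,0,0,0,-0.02,0.04,0.4,3.4,0,0,0,-0.02,0.04,0.6,3.4,0,0,0,-0.02,0.04,0.8,3.4,0,0,0,-0.02,0.04,1.0,3.4,0,0,0,-0.02,0.04,1.0,3.4]'

```text
clock: 13.12
tool_pos: [446.7, 121.3, 57.8]
ee_rot: [-0.0, 0.01, 1.0, -0.0]
wrist_force: [0.1, -0.4, -1.4]
width: 39.8
```

Clean. On down.

Request:
apply_moves --targets '[0,0,0,0,0,0.3,3.4,0,0,0,0,0,0.6,3.4,0,0,0,0,0,0.9,3.4,0,0,0,0,0,1.2,3.4,0,0,0,0,0,1.5,3.4,0,0,0,0,0,1.5,3.4]'

```text
clock: 13.62
tool_pos: [446.6, 121.5, 42.6]
ee_rot: [-0.0, 0.01, 1.0, -0.0]
wrist_force: [-0.3, -0.2, -1.4]
width: 40.0
```

Request:
apply_moves --targets '[0,0,0,0,0,0.1,3.4,0,0,0,0,0,0.2,3.4,0,0,0,0,0,0.3,3.4,0,0,0,0,0,0.35,3.4,0,0,0,0,0,0.35,3.4]'

```text
clock: 14.03
tool_pos: [447.0, 121.5, 39.7]
ee_rot: [-0.0, 0.01, 1.0, -0.0]
wrist_force: [-0.6, -0.8, -0.9]
width: 39.5
```

Request:
apply_moves --targets '[0,0,0,0,0,0.05,3.4,0,0,0,0,0,0.05,3.4]'

```text
clock: 14.2
tool_pos: [447.0, 121.6, 39.3]
ee_rot: [0.0, 0.01, 1.0, 0.0]
wrist_force: [0.2, -0.5, -0.0]
width: 40.1
```

Request:
apply_moves --targets '[0,0,0,0,0,0.06,3.4,0,0,0,0,0,0.06,3.4]'

```text
clock: 14.37
tool_pos: [447.1, 121.6, 38.8]
ee_rot: [0.0, 0.01, 1.0, -0.0]
wrist_force: [-1.3, -0.5, 4.0]
width: 39.9
```

Request:
apply_moves --targets '[0,0,0,0,0,0,4.4,0,0,0,0,0,0,5,0,0,0,0,0,0,5.6,0,0,0,0,0,0,6,0,0,0,0,0,0,6,0,0,0,0,0,-1,6,0,0,0,0,0,-4,6,0,0,0,0,0,-8,6,0,0,0,0,0,-12,6,0,0,0,0,0,-16,6]'

```text
clock: 15.2
tool_pos: [446.1, 122.1, 200.8]
ee_rot: [-0.001, 0.009, 1.0, 0.0]
wrist_force: [1.0, -1.3, -0.7]
width: 60.3
```

```bash
python3 -c "
from h import *
s=optics.snapshot('side')
go([446.6,120.7,200],-1.2)
crop(s,235,205,80,65,10,'s14.png')
"
```

```text
t 15.25 pos [449.2 124.1 207.6] yawy 89.0 F [2.4 2.6 6.2] w 59.9
rot deg [ 0.44  0.27 90.2 ] shift cm [ 0.26 -0.35  0.75]
```

View pics/s14.png

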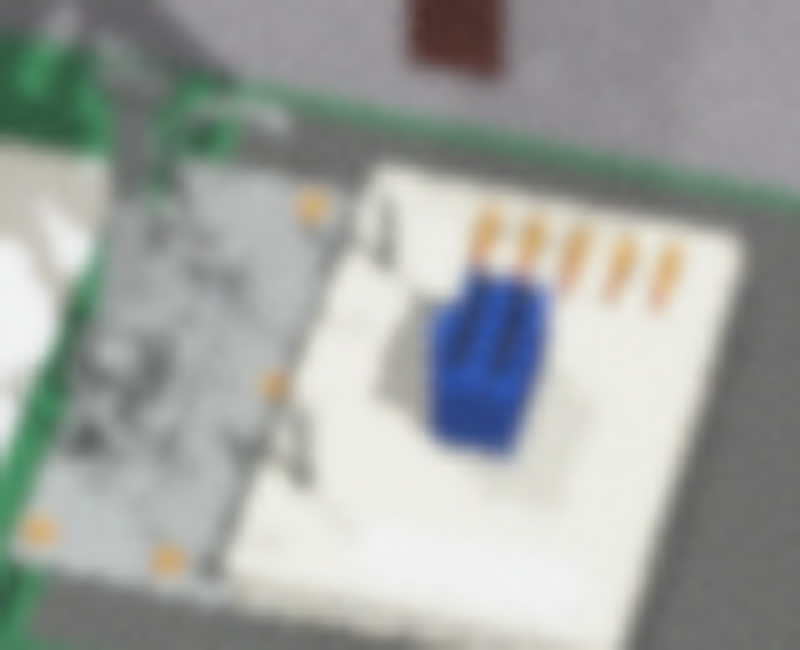

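```bash
cat >> h.py <<'E'
def tilt(yaw,deg): return down(yaw)*Ro.from_rotvec([0,-np.radians(deg),0])
E
python3 -c "
from h import *
s=optics.snapshot('top');d=optics.snapshot('side')
print(tri(s,(237.5,189.5),d,(248.9,213.2)))
go([548,145,210],R=down(-1.2))
np.set_printoptions(suppress=True);print(robot.state()['joint_pos'].round(2))
"
```

```text
(array([548.64621027,  98.15140641,  88.97705051]), [0.5040536733665837, 0.5040536733668604])
t 15.35 pos [448.5 122.2 202. ] yawy 88.84 F [ 0.1 -0.1  0.1] w 60.0
rot deg [ 0.28  0.26 90.04] shift cm [-9.9   2.48 -0.74]
[ 0.45  0.32 -0.98  1.97  0.32  1.    0.88]
```

Request:
apply_moves --targets '[0,0,7,-1,0.3,-1,5,0,0,14,-2,0.5,-1,4,0,0,21,-3,0.8,-1,3,0,0,28,-4,1,-1,2,0,0,35,-5,1.2,-1,1,0,0,42,-6,1.5,-1,0,0,0,49,-7,1.8,-1,0,0,0,56,-8,2,-1,0,0,0,63,-9,2.2,-1,0,0,0,70,-9.9,2.5,-1,0]'

```text
clock: 16.18
tool_pos: [546.2, 144.3, 207.5]
ee_rot: [-0.001, 0.584, 0.812, -0.001]
wrist_force: [-0.3, -0.6, -0.4]
width: 0.2
```

```bash
python3 -c "
from h import *
go([548,145,210],R=tilt(-1.2,45))
go([548,145,210],R=tilt(-1.2,0))
"
```

```text
t 16.18 pos [546.2 144.3 207.5] yawy 18.52 F [-0.3 -0.6 -0.4] w 0.2
rot deg [  7.62 -44.52  18.74] shift cm [ 0.01  0.19 -0.25]
t 16.18 pos [546.2 144.3 207.5] yawy 18.52 F [-0.3 -0.6 -0.4] w 0.2
rot deg [-0.13  0.02 19.72] shift cm [ 0.01  0.19 -0.25]
```

Request:
apply_moves --targets '[1,-6,2.6,0,0.2,-0.2,0,2,-12,5.1,0,0.2,-0.2,0,3.1,-18,7.6,0,0.2,-0.2,0,4.1,-24,10,0,0.2,-0.2,0,5.1,-30,12.6,0,0.2,-0.2,0,6.2,-36,15,0,0.2,-0.2,0,7,-41,17.2,0,0.2,-0.2,0,7.6,-44.5,18.7,0,0.2,-0.2,0,7.6,-44.5,18.7,0,0.2,-0.2,0,7.6,-44.5,18.7,0,0.2,-0.2,0]'

```text
clock: 17.02
tool_pos: [547.7, 145.9, 208.9]
ee_rot: [0.268, 0.657, 0.65, -0.272]
wrist_force: [-0.3, 0.7, 0.0]
width: 0.7
```

```bash
python3 -c "
from h import *
go([548.3,128.5,123],R=tilt(-1.2,45))
s=optics.snapshot('side');crop(s,190,150,130,105,6,'s15.png')
"
```

```text
t 17.02 pos [547.7 145.9 208.9] yawy -0.66 F [-0.3  0.7  0. ] w 0.7
rot deg [ 0.32 -0.06  0.44] shift cm [4.84 0.09 7.31]
```

View pics/s15.png

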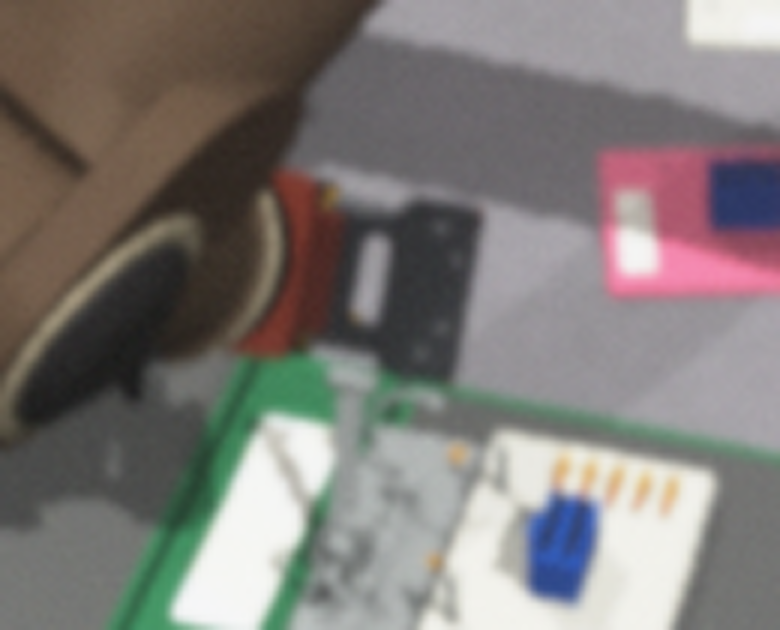

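Request:
apply_moves --targets '[0.2,0,0.4,1.6,0.1,2.4,0,0.3,0,0.4,3.2,0.1,4.8,0,0.3,0,0.4,4.8,0.1,7.3,0,0.3,0,0.4,4.8,0.1,7.3,0,0.3,0,0.4,4.8,0.1,7.3,0]'

```text
clock: 17.48
tool_pos: [549.1, 126.0, 125.4]
ee_rot: [0.268, 0.662, 0.645, -0.273]
wrist_force: [-0.3, 0.1, 1.3]
width: 0.5
```

```bash
python3 -c "
from h import *
R=tilt(-1.2,45)
for r in ([548,98.5,92],): 
  go(np.array(r)+np.array([0,.707,.707])*25,R=R)
s=optics.snapshot('side');crop(s,190,150,130,105,6,'s16.png')
"
```

```text
t 17.48 pos [549.1 126.  125.4] yawy -1.41 F [-0.3  0.1  1.3] w 0.5
rot deg [-0.08 -0.05 -0.22] shift cm [ 0.42 -0.09  1.81]
```

View pics/s16.png

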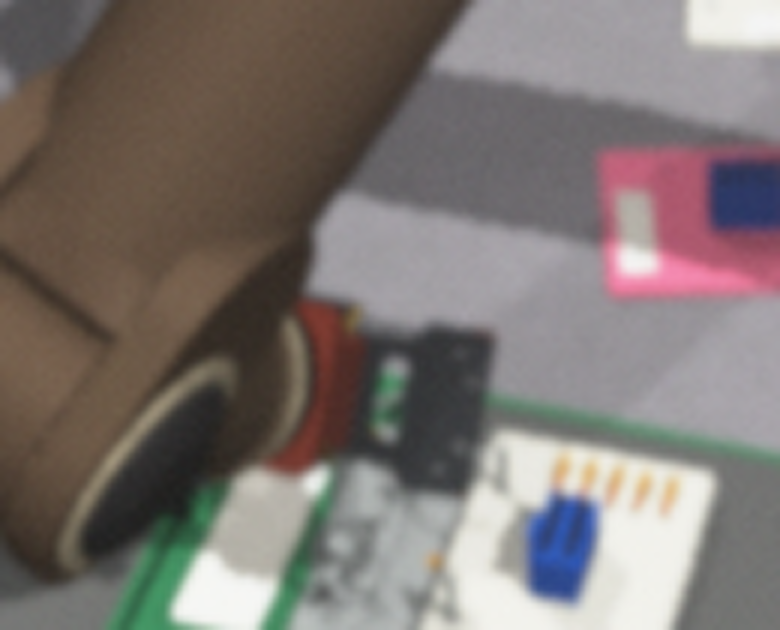

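Request:
apply_moves --targets '[0,0,-0.2,0.4,-0.1,0.8,0,0,0,-0.2,0.4,-0.1,1.5,0,0,0,-0.2,0.4,-0.1,1.8,0,0,0,-0.2,0.4,-0.1,1.8,0]'

```text
clock: 17.87
tool_pos: [548.3, 117.1, 109.8]
ee_rot: [0.268, 0.66, 0.646, -0.273]
wrist_force: [0.5, 0.7, 1.2]
width: 0.6
```

Request:
apply_moves --targets '[0,0,0,0,0,0.15,0,0,0,0,0,0,0.3,0,0,0,0,0,0,0.3,0]'

```text
clock: 18.12
tool_pos: [548.5, 115.9, 108.7]
ee_rot: [0.268, 0.66, 0.646, -0.272]
wrist_force: [-0.7, 2.4, 8.5]
width: 0.5
```

Request:
apply_moves --targets '[0,0,0,-0.08,0,0.2,0,0,0,0,-0.16,0,0.4,0,0,0,0,-0.23,0,0.6,0,0,0,0,-0.3,0,0.81,0,0,0,0,-0.3,0,0.81,0]'

```text
clock: 18.53
tool_pos: [548.5, 108.6, 105.7]
ee_rot: [0.269, 0.66, 0.647, -0.272]
wrist_force: [-0.9, 4.2, 11.6]
width: 0.1
```

Request:
apply_moves --targets '[0,0,0,-0.06,0,0.2,0,0,0,0,-0.12,0,0.41,0,0,0,0,-0.17,0,0.61,0,0,0,0,-0.22,0,0.82,0,0,0,0,-0.26,0,1.03,0,0,0,0,-0.3,0,1.25,0,0,0,0,-0.33,0,1.46,0,0,0,0,-0.35,0,1.67,0,0,0,0,-0.35,0,1.67,0]'

```text
clock: 19.28
tool_pos: [548.1, 93.5, 95.9]
ee_rot: [0.269, 0.66, 0.646, -0.272]
wrist_force: [-0.0, 0.4, 9.0]
width: 0.3
```

Request:
apply_moves --targets '[0,0,0,-0.02,0,0.21,0,0,0,0,-0.04,0,0.43,0,0,0,0,-0.05,0,0.64,0,0,0,0,-0.05,0,0.86,0,0,0,0,-0.04,0,1.07,0,0,0,0,-0.03,0,1.28,0,0,0,0,-0.02,0,1.5,0,0,0,0,0,0,1.71,0,0,0,0,0,0,1.71,0]'

```text
clock: 20.03
tool_pos: [547.6, 81.3, 82.4]
ee_rot: [0.268, 0.66, 0.647, -0.273]
wrist_force: [1.0, 0.0, 3.3]
width: 0.3
```

Request:
apply_moves --targets '[0,0,0,0.06,0,0.28,0,0,0,0,0.13,0,0.57,0,0,0,0,0.2,0,0.85,0,0,0,0,0.23,0,1.07,0,0,0,0,0.23,0,1.28,0,0,0,0,0.3,0,1.5,0,0,0,0,0.35,0,1.7,0,0,0,0,0.35,0,1.7,0]'

```text
clock: 20.7
tool_pos: [547.0, 71.6, 67.3]
ee_rot: [0.268, 0.66, 0.647, -0.273]
wrist_force: [-0.0, -0.3, -0.4]
width: 0.5
```

```bash
python3 -c "
from h import *
go([548,120,130])
s=optics.snapshot('side');crop(s,210,170,110,90,7,'s17.png')
s=optics.snapshot('top');crop(s,190,160,110,90,7,'t17.png')
"
```

```text
t 20.7 pos [547.   71.6  67.3] yawy -1.18 F [-0.  -0.3 -0.4] w 0.5
rot deg [0. 0. 0.] shift cm [-1.    0.   -7.86]
```

View pics/s17.png

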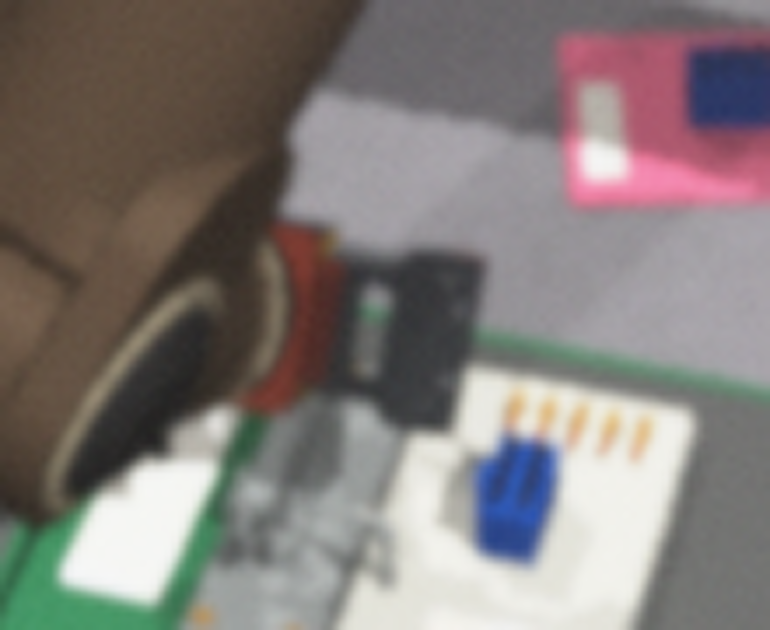

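Request:
apply_moves --targets '[0,0,0,0.2,0,0.5,0,0,0,0,0.4,0,1,0,0,0,0,0.6,0,1.5,0,0,0,0,0.85,0,1.9,0,0,0,0,0.85,0,1.9,0]'

```text
clock: 21.22
tool_pos: [546.5, 63.8, 47.2]
ee_rot: [0.267, 0.66, 0.647, -0.274]
wrist_force: [-1.0, -0.1, -0.0]
width: 0.5
```

Request:
apply_moves --targets '[0,0,0,0.15,0,0.2,0,0,0,0,0.3,0,0.4,0,0,0,0,0.3,0,0.4,0]'

```text
clock: 21.47
tool_pos: [547.2, 63.9, 43.6]
ee_rot: [0.268, 0.66, 0.647, -0.273]
wrist_force: [-0.8, 0.6, 5.8]
width: 0.7
```

Request:
apply_moves --targets '[0,0,0,0.05,0,0.05,0,0,0,0,0.1,0,0.1,0,0,0,0,0.1,0,0.1,0]'

```text
clock: 21.72
tool_pos: [547.3, 63.9, 42.9]
ee_rot: [0.268, 0.66, 0.646, -0.273]
wrist_force: [-0.6, 0.4, 6.8]
width: 1.1
```

Request:
apply_moves --targets '[0,0,0,0,0,-1,0,0,0,0,0,0,-4,0,0,0,0,0,0,-8,0,0,0,0,0,0,-12,0,0,0,0,3,0,-15,0,0,0,0,6,0,-18,0,0,0,0,9,0,-20,0,0,0,0,9,0,-20,0]'

```text
clock: 22.38
tool_pos: [548.3, 278.0, 118.0]
ee_rot: [0.265, 0.658, 0.651, -0.27]
wrist_force: [-2.1, 0.3, -0.4]
width: 0.9
```

```bash
python3 -c "
from h import *
go([548,120,130])
s=optics.snapshot('side');crop(s,210,180,110,90,7,'s18.png')
s=optics.snapshot('top');crop(s,180,160,110,90,7,'t18.png')
"
```

```text
t 22.38 pos [548.3 278.  118. ] yawy -0.69 F [-2.1  0.3 -0.4] w 0.9
rot deg [0. 0. 0.] shift cm [-12.1    0.15  10.23]
```

View pics/s18.png

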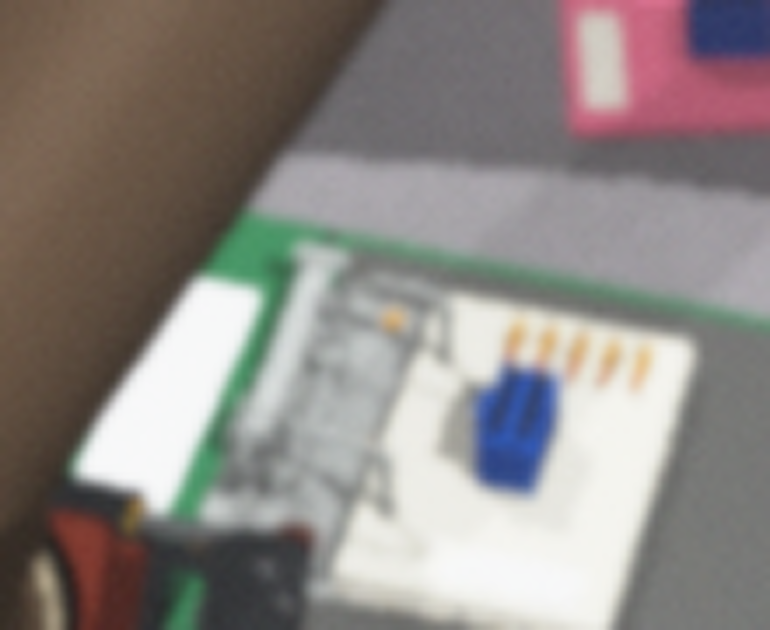

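View pics/t18.png

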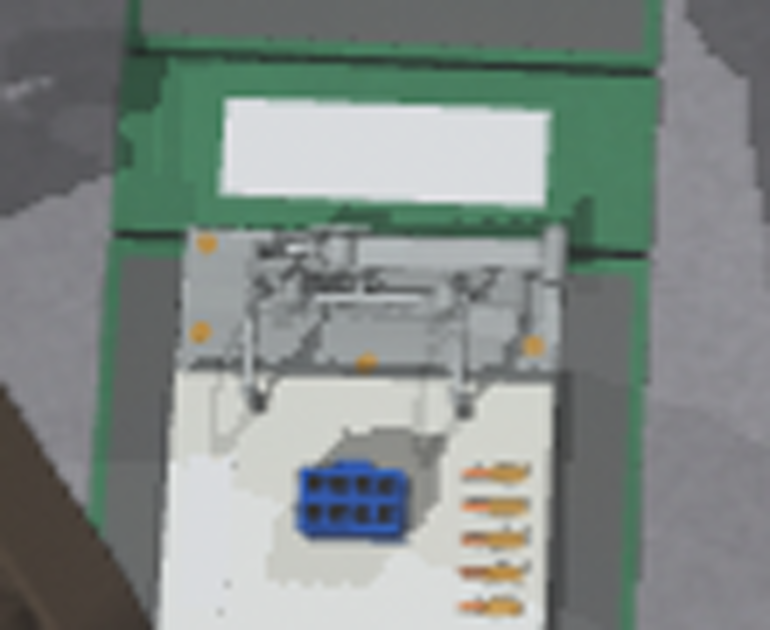

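Request:
apply_moves --targets '[0,0,0,-2,0,-2,0,0,0,0,-4,0,-4,0,0,0,0,-4,0,-4,0,0,0,0,-4,0,-4,0,0,0,0,-4,0,-4,0]'

```text
clock: 22.9
tool_pos: [551.4, 267.5, 176.8]
ee_rot: [0.268, 0.661, 0.646, -0.273]
wrist_force: [-0.5, -0.0, -0.5]
width: 0.7
```

```bash
python3 -c "
from h import *
st=robot.state();print(st['clock'],st['tool_pos'],st['wrist_force'])
s=optics.snapshot('side');cv2.imwrite('pics/s19.png',s['img'][:,:,::-1])
"
```

```text
22.9 [551.37380816 267.50576238 176.76785608] [-0.54553403 -0.00958815 -0.47786019]
```

View pics/s19.png

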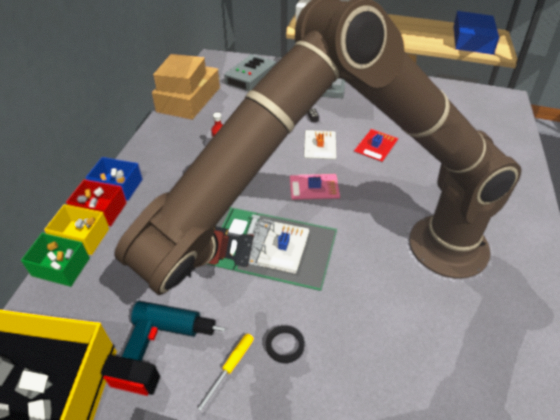

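The arm is clear of everything, the plate sits on the cards at about side (285,240), and the bystanders haven't moved. I'm handing in.

```bash
python3 -c "
from cell import robot
print(robot.hand_in())"
```

```text
the job is handed in; nothing more can be done
None
```

The blue-connector plate is filed on the cards, the lever is down and the rings are closed. I handed the job in at about 23 s of the 72 s allowed; no verdict came back.

**What I did**
- **Lever up:** I gripped the roll by its ends and lifted it along its arc until the rings sprang open. The pull peaked at about 7 N in the readings.
- **Plate on:** I gripped the connector and lowered the plate over both posts by feel. The readings showed at most about 3 N of sideways force on the posts, and I let go at 4 N on the cards.
- **Lever down:** I pressed the roll shut along its arc with the closed fingertips. The largest reading was about 12 N, and the lever snapped shut before the end of the stroke.

**Last checks**
- **Plate:** Pictures show both posts through the holes. I worked out the grip point at about 32 mm above the table (limit 36 mm).
- **Lever:** It met its stop under a 6–7 N press, and the top picture shows lever and rings closed as at the start. The tip position worked out 1–3 mm above the expected closed place; I put this down to the contact point sliding on the roll.
- **Surroundings:** The wrist force was near zero with the arm well clear. The drill, screwdriver, tape and other sample plate stood where they started in the last picture; the arm hid most of the cleaner and part of the pliers' side.

**Disagreement:** My rough colour measurement made the file outline about 495 mm long instead of 446 mm. I did not use it; the post and card positions came from the cards and posts themselves, which matched the given sizes to within about 2 mm.

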